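# Show a workmate the missing slat and its replacement

### The arm

A 6-joint arm with a two-finger parallel gripper is mounted at the origin on the work surface. World frame = base frame: x ahead of the robot, y to its left, z up, the work surface at z = 0. Lengths are in mm, angles in rad, forces in N, time in s.
With the tool pointing down it reaches from about 400 to 925 mm from the base axis. Payload 12.5 kg.
Tool frame: the origin (TCP) lies between the finger pads, 19 mm behind the fingertips; this is the grasp point; z points along the fingers, y is the line along which they close (so a half turn about z gives the same grasp; the last joint's range is limited). The gripper opens to 95 mm and grips with 3 to 60 N. Pads are 20 mm wide; open, the fingers measure 119 mm over their backs; the gripper's body (75 mm by 180 mm) begins 59 mm behind the grasp point.
Start: joints at [-1.455, 0.491, 1.559, -0, 1.092, -0.106], TCP at [137.513, -609.701, 233.461] pointing down, gripper open.
Joint ranges: [-3.1, 3.1], [-0.84, 2.19], [0.05, 2.79], [-1.13, 4.28], [0.06, 2.93], [-2.69, 2.69]. Speed limits (rad/s): [2.22, 2.22, 2.79, 3.14, 3.14, 3.14].

### API

Orientations are given as [roll, pitch, yaw] about the fixed x, y, z axes, in that order (R = Rz(yaw) Ry(pitch) Rx(roll)).
In Python, from cell import env gives the robot as it stands.
- The arm moves only by the shell command python3 -m inch 'ROWS'. ROWS is JSON, a list of rows, each a list of 7 numbers: the turn, a rotation vector about the tool's x, y, z in rad, then the shift along the tool's x, y, z in cm, then the closure, from -1 (fully open) to 1 (shut). A call has 1 to 20 rows; each row shifts and turns the commanded pose from where the row before left it, along the tool's axes as they then stand; what a row does not reach is not made up. A row lasts 1/8 s, in which the tool goes at most 62.5 mm and 10.7 degrees, less where a joint would pass 70% of its speed; a pose out of reach is approached as far as the arm can. A call with a gripper value outside its range is refused whole. The fingers move at their own pace and stop on an object; the grip force is fixed at half the most. Time passes only in rows, so rows that do not move let the fingers close. It gives the time, the measured TCP pose, the force, the opening and the grip force at its end, in the units of the state.
- env.state(): the state, without advancing time (a new reading comes with each control period).
- env.read_camera(name): name is "scene" or "top" or "wrist"; returns a dict with "img" (400x640x3 uint8, red, green, blue), "depth" (400x640 float32, mm along the optical axis (not along the pixel's ray), 0 where there is no reading), "fx", "fy", "cx", "cy" (pixels), "position" and "orientation" of the camera in the world. Camera axes: x right, y down, z forward; pixel columns grow to the right and rows downward; lengths in mm; the calibration is good to about 2 mm. A picture is of the moment at which its call begins.
- env.job_done(): hands the job in; it is judged then, once.
Trained networks look in a picture, given as the dict that the camera call returned (one of the last four; its "shot" number tells which), for a name from the list of things; names that differ only in an ending like _2 or _b are one class to them, and where a whole thing is asked for, a point or a joint stands for the part that bears it (a point fixed in the world has none). Each returns a list of dicts, best first, with "score" (0 to 1); they miss things now and then, are a little off and sometimes report something else, mostly with a low value. They report only what shows in the picture. A call takes as long as a camera call. They do not tell look-alikes from the thing itself.
- env.find_in(picture, target): "centre" ([x, y, z] in mm, in the coordinates of the camera as it stood for that picture, good to about 4 mm: the middle of the surface that is visible of it).
- env.trace(picture, target): "mask" (400x640 bool, what is visible of it).
The state is a dict: "t": time; "joints": joint angles; "qvel": joint speeds; "tau": joint torques, N m; "eef_pos": TCP position; "tcp_rot": TCP orientation; "ft_force": force on the tool from outside, world axes, zero at the start; "moment": the same for the moment, N m; "opening": opening from 0.0 (shut) to 1.0 (fully open); "grip_force": force on a finger pad.
Only numpy, scipy, OpenCV 4.12 (cv2) and the standard library are available. Lean on these libraries where they do the work, as an engineer would, in place of code of your own. Each camera call takes 0.05 s, during which the arm holds its last target. There are 200 camera calls.

### The job

Call your workmate by pressing the call button on the bench all the way down and letting it go, then show her the repair without touching it: point with the fingertips from just above at the gap in the top of the one box that lacks a slat, staying there for two full seconds, and then point in the same way at the middle of the loose slat that is as long as the boxes' top slats, and finish there, still pointing at it. Do not bring the fingertips down over the middle of any other box or loose slat, and do not touch, lift or shift any box or slat, the glue bottle, the jar or the tape measure.

Things in the scene. Friction and masses are not known exactly. Their poses are not given: they have to be found in the camera images.
- call (a joint): travel of the call button, a round black push cap (44 mm across) on a round grey collar (60 mm across) on a grey box 64 x 64 mm and 30 mm high that is fixed to the bench; the cap's upper face is 48 mm above the bench: 0 = up, 0.006 m = fully down; it needs about 5 N to be fully down and springs back up when released. It stands at the far left or the far right of the work
- call_top (a point): centre of the upper face of the button's cap; pressed straight down
- box_gap: slatted pine box lying with a slatted face up, 150 x 146 mm and 70 mm high; origin: centre of its underside, x along its top slats, z up. Its top is meant to have four slats, each 150 x 32 x 10 mm and 6 mm apart (38 mm centre to centre), but the second one from its -y edge is missing, so an opening 44 mm wide and 126 mm long shows the inside
- gap (a point): centre of the opening where the slat is missing, level with the top faces of the other slats (70 mm above the bench, 19 mm to the -y side of the box's centre); x along the opening, y across it, z up
- box_whole_a: slatted pine box lying with a slatted face up, 150 x 146 mm and 70 mm high; origin: centre of its underside, x along its top slats, z up. All four top slats are in place
- box_whole_b: slatted pine box lying with a slatted face up, 150 x 146 mm and 70 mm high; origin: centre of its underside, x along its top slats, z up. All four top slats are in place
- slat_mid: loose bare pine slat lying flat on the bench, 150 mm long, 32 mm wide, 10 mm thick; origin: centre of its underside, x along its length, z up; the same as the boxes' top slats
- slat_short: loose bare pine slat lying flat on the bench, 95 mm long, 32 mm wide, 10 mm thick; origin: centre of its underside, x along its length, z up; too short for the boxes
- slat_long: loose bare pine slat lying flat on the bench, 210 mm long, 32 mm wide, 10 mm thick; origin: centre of its underside, x along its length, z up; too long for the boxes
- glue: white glue bottle standing upright, 60 mm across, 150 mm high, at the other side of the work from the button; origin: centre of its underside. Leave it alone
- jar: closed round screw jar standing upright, 60 mm across, 70 mm high, at one side of the boxes; origin: centre of its underside. Leave it alone
- tape: tape measure lying flat, yellow with a steel belt clip, 70 x 62 mm, 36 mm high, at the other side of the boxes; origin: centre of its underside. Leave it alone
Mind the look-alikes: they are no part of the job. Leave any orange look-alike of the box_gap alone. What is shaped like the part that bears call but pink is not meant.

How it is judged:
By the outcome, as a careful person would: the job done as asked, in the order asked, and still so for the second after the job is handed in, with the robot touching nothing.
It also fails if it takes over 56 s, if anything falls off the work surface, if the arm or the gripper's body presses on something with over 40 N, if the wrist force passes 120 N, or if a joint passes its speed limit or range.

## Working session

There is one attempt and no reset: what is moved stays moved. The work goes in short steps, Python scripts to look and compute and a shell command to move; the robot and the scene stay as the last step left them, time stands still between calls to the robot, and variables do not carry over. Pictures are saved under pics/ and viewed, at most 10 in all, crops included, and the job is handed in when it is done.

```bash
mkdir -p pics
cat > h.py <<'E'
import numpy as np,cv2
from cell import env
from scipy.spatial.transform import Rotation as R
def rot(o):
    o=np.array(o,float)
    return o if o.shape==(3,3) else (R.from_euler('xyz',o).as_matrix() if o.size==3 else R.from_quat(o).as_matrix())
def c2w(p,c): return rot(p['orientation'])@np.array(c)+np.array(p['position'])
def cloud(p):
    v,u=np.mgrid[0:400,0:640]; d=p['depth']
    c=np.stack([(u-p['cx'])/p['fx']*d,(v-p['cy'])/p['fy']*d,d],-1)
    w=c@rot(p['orientation']).T+np.array(p['position']); w[d==0]=np.nan
    return w
def w2p(p,w):
    c=rot(p['orientation']).T@(np.array(w)-np.array(p['position'])); return [round(float(c[0]/c[2]*p['fx']+p['cx'])),round(float(c[1]/c[2]*p['fy']+p['cy']))]
E
python3 - <<'E'
from h import *
for n in ['top','scene']:
    p=env.read_camera(n); cv2.imwrite(f'pics/{n}1.png',p['img'][:,:,::-1]); print(n,p['position'],p['orientation'])
    for t in ['call','box_gap','box_whole_a','slat_mid','slat_short','slat_long','glue','jar','tape']:
        for r in env.find_in(p,t):
            w=c2w(p,r['centre']); print(t,round(r['score'],2),w.round(),w2p(p,w))
s=env.state(); print(s['t'],s['eef_pos'],s['tcp_rot'],s['opening'])
E
```

```text
top [ 200.09649849  -36.09592528 1650.90726236] [-2.94015124  0.00568844 -1.5993455 ]
call 0.69 [511. 548.  50.] [149, 202]
call 0.65 [484. 409.  54.] [190, 209]
box_gap 0.67 [ 565. -581.   67.] [487, 176]
box_gap 0.58 [ 634. -259.   72.] [389, 158]
box_whole_a 0.58 [631.  -1.  72.] [312, 161]
slat_mid 0.95 [ 421. -216.    5.] [377, 224]
slat_short 0.65 [427.  -6.   8.] [316, 224]
slat_long 0.75 [433. 238.  13.] [244, 224]
slat_long 0.74 [ 486. -405.   98.] [438, 199]
glue 0.7 [ 485. -402.   96.] [437, 199]
jar 0.7 [ 573. -420.   64.] [438, 175]
tape 0.85 [579. 433.  33.] [186, 182]
scene [1460.80390626 -790.16119354  883.18269599] [-2.16715227  0.02325584  0.84800335]
call 0.54 [518. 538.  51.] [405, 159]
call 0.47 [432. -22.   7.] [302, 205]
box_gap 0.88 [ 666. -285.   62.] [284, 251]
box_gap 0.81 [ 587. -599.   61.] [184, 286]
box_whole_a 0.67 [652. 223.  67.] [383, 192]
box_whole_a 0.64 [662. -32.  69.] [339, 218]
slat_mid 0.79 [ 428. -226.    7.] [261, 225]
slat_short 0.45 [433. -20.   6.] [303, 205]
slat_long 0.73 [449. 220.   9.] [347, 185]
glue 0.71 [ 512. -433.   78.] [221, 245]
jar 0.79 [ 598. -435.   50.] [235, 265]
jar 0.43 [664. -34.  68.] [339, 219]
jar 0.28 [652. 223.  63.] [383, 192]
tape 0.5 [606. 419.  33.] [403, 178]
1.0 [ 137.50805632 -609.69894555  233.4684297 ] [3.14149629e+00 3.43727989e-05 2.21828316e-01] 1.0034135002859101
```

View pics/top1.png

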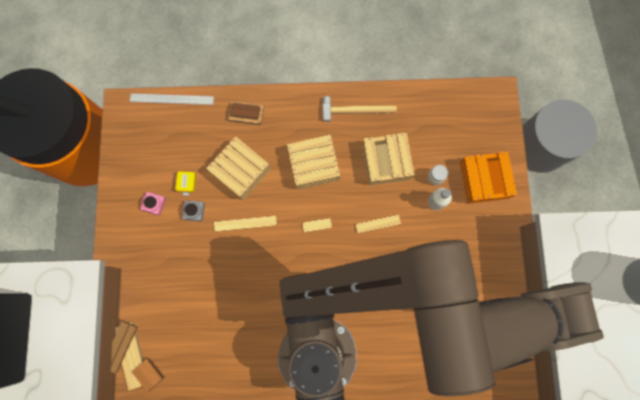

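View pics/scene1.png

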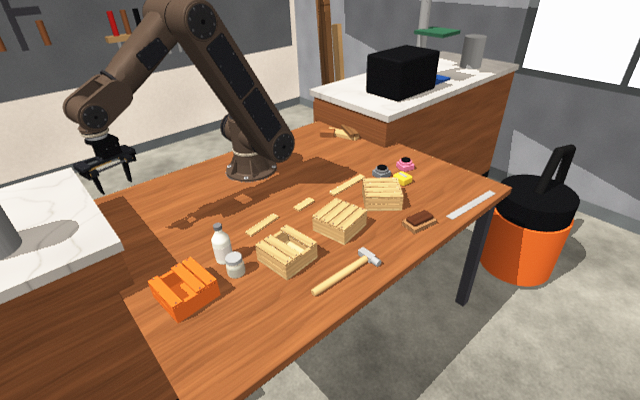

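Candidates in top: the grey button at (193,210) is the one meant; pink at (151,203) is the look-alike. The pine box with a gap is at (389,158), and the orange one at (490,176) is the look-alike. Of the slats at (245,224), (317,225) and (378,224), the lengths are about 62, 28 and 45 px, so the last is slat_mid. I'll confirm in a crop and measure.

```bash
cat > m.py <<'E'
from h import *
def rect(P):
    (c,s,a)=cv2.minAreaRect(P[:,:2].astype(np.float32)); 
    if s[0]<s[1]: s=s[::-1]; a+=90
    return np.round(c,1),np.round(s,1),round((a+90)%180-90,1)
def blob(W,img,c,r,zlo,zhi):
    m=(np.hypot(W[...,0]-c[0],W[...,1]-c[1])<r)&(W[...,2]>zlo)&(W[...,2]<zhi)
    return W[m],img[m]
E
python3 - <<'E'
from m import *
p=env.read_camera('top'); W=cloud(p)
for n,c,r,a,b in [('mid',(421,-216),95,4,25),('short',(427,-6),70,4,25),('long',(433,238),120,4,25),('boxtop',(634,-259),115,58,85),('orange',(565,-581),115,58,85),('btn',(484,409),38,40,70),('pink',(511,548),38,40,70)]:
    P,_=blob(W,p['img'],c,r,a,b); print(n,len(P),rect(P) if len(P)>5 else '',np.median(P[:,2]).round(1),P[:,:2].mean(0).round(1))
for t in ['slat_mid','slat_short','slat_long','call','box_gap']:
    for r in env.trace(p,t):
        P=W[r['mask']]; P=P[~np.isnan(P[:,0])]; print(t,round(r['score'],2),len(P),rect(P),np.median(P[:,2]).round(1))
print('bench z',np.nanmedian(W[240:250,350:400,2]))
cv2.imwrite('pics/crop1.png',cv2.resize(p['img'][125:245,130:420],None,fx=2.7,fy=2.7,interpolation=cv2.INTER_CUBIC)[:,:,::-1])
E
```

```text
mid 576 (array([ 424.8, -217.2]), array([182.6, 176.6]), -51.2) 7.7 [ 420.7 -216.5]
short 352 (array([423.3,  -4.8]), array([133. , 126.7]), 88.3) 7.8 [424.1  -7.9]
long 878 (array([430.7, 239.3]), array([233.4, 230.2]), -77.6) 7.8 [434.9 237.5]
boxtop 1351 (array([ 641.5, -256.5]), array([151.3, 147.5]), 6.4) 68.6 [ 640.6 -261.3]
orange 1444 (array([ 566. , -591.2]), array([152.2, 151.1]), 5.6) 68.1 [ 563.8 -584.3]
btn 204 (array([483.7, 409.2]), array([57.4, 55.3]), -49.8) 48.4 [483.8 408.2]
pink 197 (array([513.3, 547.8]), array([58.8, 54. ]), -70.6) 48.3 [512.  546.5]
slat_mid 0.63 135 (array([484.4, 409.4]), array([41.1, 39.5]), 39.4) 50.8
slat_mid 0.59 417 (array([ 424.7, -215.8]), array([150.4,  36.5]), -80.4) 8.9
slat_short 0.78 307 (array([426.1,  -9.1]), array([98.9, 38.6]), -83.1) 8.5
slat_long 0.66 575 (array([437.9, 234.3]), array([205.4,  34.8]), -85.8) 9.2
call 0.63 100 (array([485.4, 410.5]), array([35.5, 33.5]), -40.6) 51.1
call 0.54 402 (array([579.1, 443.2]), array([75.5, 72. ]), -5.0) 34.0
box_gap 0.96 2355 (array([ 574.3, -603.4]), array([184.1, 171.7]), -83.0) 64.1
box_gap 0.81 2151 (array([ 654. , -262.9]), array([175.8, 164.1]), 6.9) 64.9
box_gap 0.36 2018 (array([642. ,  -5.8]), array([156.1, 155.8]), 10.9) 67.9
bench z -1.1519024789229206
```

View pics/crop1.png

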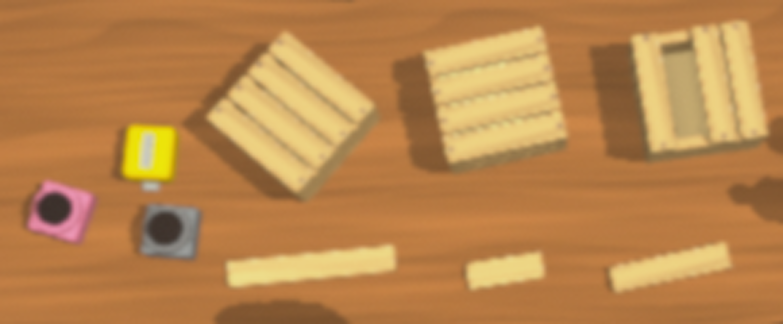

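The crop confirms three of the targets. The pine box at crop (700,90) is the only one with an opening, left of its centre (+y), at crop (684,93). The slat at crop (670,267) measures 150 mm, and the grey button is at crop (168,230). I'll close the gripper and go high toward the button.

```bash
python3 -m inch '[[0,0,0,4.41,-2.98,0,1],[0,0,0,4.41,-2.98,0,1],[0,0,0,4.41,-2.98,0,1],[0,0,0,4.41,-2.98,0,1],[0,0,0,4.41,-2.98,0,1],[0,0,0,4.41,-2.98,0,1],[0,0,0,4.41,-2.98,0,1],[0,0,0,4.41,-2.98,0,1],[0,0,0,1.43,-4.8,0,1],[0,0,0,1.43,-4.8,0,1],[0,0,0,1.43,-4.8,0,1],[0,0,0,1.43,-4.8,0,1],[0,0,0,1.43,-4.8,0,1],[0,0,0,1.43,-4.8,0,1],[0,0,0,1.54,-4.89,0,1],[0,0,0,1.54,-4.89,0,1],[0,0,0,1.54,-4.89,0,1],[0,0,0,1.54,-4.89,0,1]]'
cat > g.py <<'E'
from h import *
import sys
def go(t):
    s=env.state(); d=np.array(t)-np.array(s['eef_pos']); print('t',s['t'],'tool shift cm',(rot(s['tcp_rot']).T@d/10).round(2))
E
python3 - <<'E'
from m import *; from g import go
p=env.read_camera('wrist'); W=cloud(p); cv2.imwrite('pics/w1.png',p['img'][:,:,::-1])
for r in env.trace(p,'call'):
    P=W[r['mask']]; P=P[~np.isnan(P[:,0])]; print(round(r['score'],2),len(P),rect(P),np.median(P[:,2]).round(1))
P,c=blob(W,p['img'],(484,409),45,44,60); d=P[c.max(1)<70]; print(len(d),rect(d) if len(d) else '',np.median(P[:,2]))
go((484,409,100))
E
```

```text
t: 3.55
eef_pos: [466.6, 206.5, 233.6]
tcp_rot: [3.141, -0.001, 0.222]
ft_force: [0.9, -0.0, 0.8]
opening: 0.006
grip_force: 0.0
0.55 2035 (array([487.3, 407.8]), array([42.8, 42.5]), 66.8) 52.5
1994 (array([486.9, 407.9]), array([43.3, 42.9]), -36.1) 52.460086254570285
t 3.65 tool shift cm [  6.17 -19.17  13.35]
```

View pics/w1.png

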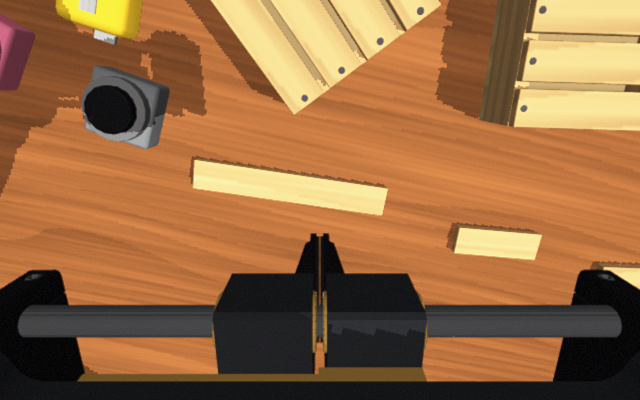

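The wrist view shows the black cap on its grey collar at (110,110), 43 mm across and centred at (486.5,408). Next I move above it and start down.

```bash
python3 -m inch '[[0,0,0,1.58,-4.76,0,1],[0,0,0,1.58,-4.76,0,1],[0,0,0,1.58,-4.76,0,1],[0,0,0,1.58,-4.76,0,1],[0,0,0,0,0,4,1],[0,0,0,0,0,4,1],[0,0,0,0,0,4,1],[0,0,0,0,0,2,1],[0,0,0,0,0,1.5,1],[0,0,0,0,0,0,1]]'
python3 -c "
from g import *; go((486.5,408,67)); print(env.state()['ft_force'])"
```

```text
t: 4.9
eef_pos: [486.4, 403.8, 77.7]
tcp_rot: [3.141, 0.001, 0.221]
ft_force: [-0.1, 0.5, 0.1]
opening: 0.005
grip_force: 0.0
t 4.9 tool shift cm [ 0.11 -0.41  1.07]
[-0.1279769   0.49805871  0.09839776]
```

```bash
python3 -m inch '[[0,0,0,0.1,-0.4,0,1],[0,0,0,0,0,0.5,1],[0,0,0,0,0,0.4,1],[0,0,0,0,0,0.3,1],[0,0,0,0,0,0.2,1],[0,0,0,0,0,0,1]]'
```

```text
t: 5.65
eef_pos: [486.6, 408.6, 65.1]
tcp_rot: [-3.141, -0.001, 0.222]
ft_force: [-2.2, 0.4, 8.4]
opening: 0.007
grip_force: 4.2
```

```bash
python3 -m inch '[[0,0,0,0,0,0.2,1],[0,0,0,0,0,0,1]]'; python3 -m inch '[[0,0,0,0,0,0.2,1],[0,0,0,0,0,0,1]]'
```

```text
t: 5.9
eef_pos: [486.7, 408.7, 64.8]
tcp_rot: [-3.141, -0.002, 0.222]
ft_force: [-6.1, -3.7, 24.6]
opening: 0.004
grip_force: 12.4
t: 6.15
eef_pos: [486.8, 408.7, 64.4]
tcp_rot: [-3.141, -0.003, 0.222]
ft_force: [-10.6, -6.9, 40.9]
opening: 0.006
grip_force: 20.7
```

Run:
```python
from m import *
p=env.read_camera('wrist'); cv2.imwrite('pics/w2.png',cv2.resize(p['img'][150:400,180:460],None,fx=2.4,fy=2.4)[:,:,::-1])
W=cloud(p); P,c=blob(W,p['img'],(486,408),48,25,70)
import numpy as np; print(np.histogram(P[:,2],np.arange(25,71,2)))
```

```text
(array([ 157,  475, 1637,  366,   87,   88,  103,  164, 2152, 1025, 2137,
        196,   28,   31,   38,   37,   48,   49,   55,   67,   63,   68]), array([25, 27, 29, 31, 33, 35, 37, 39, 41, 43, 45, 47, 49, 51, 53, 55, 57,
       59, 61, 63, 65, 67, 69]))
```

View pics/w2.png

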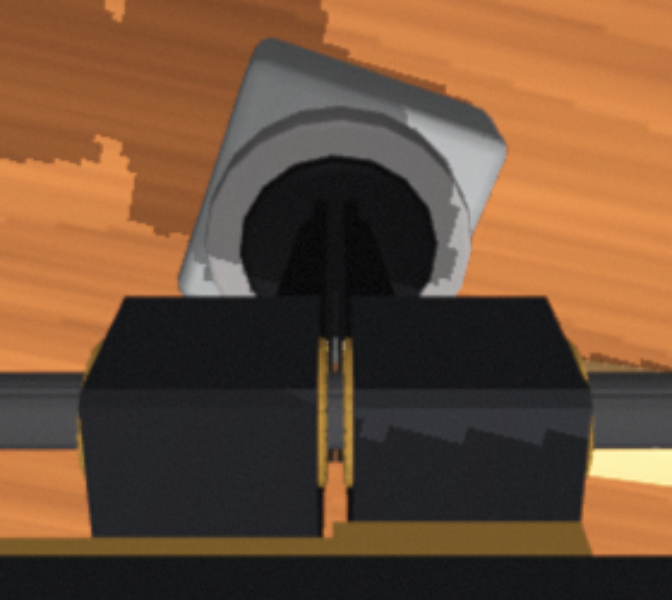

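The cap shows at crop (340,220) with the fingertips on it, collar clear. I'll lift and compare the cap height above the collar.

```bash
python3 -m inch '[[0,0,0,0,0,-0.9,1],[0,0,0,0,0,-0.9,1],[0,0,0,0,0,0,1]]'
python3 - <<'E'
from m import *
p=env.read_camera('wrist')
W=cloud(p); P,c=blob(W,p['img'],(486,408),48,25,70)
print(np.histogram(P[:,2],np.arange(25,71,2)))
E
```

```text
t: 6.58
eef_pos: [486.6, 408.4, 78.6]
tcp_rot: [3.142, -0.0, 0.222]
ft_force: [-0.2, 0.3, -0.5]
opening: 0.003
grip_force: 0.0
(array([ 146,  408, 1520,  299,   75,   73,   85,  140, 1956,  733,   83,
         93,  187, 2022,  602,    0,    0,   11,   27,   34,   29,   35]), array([25, 27, 29, 31, 33, 35, 37, 39, 41, 43, 45, 47, 49, 51, 53, 55, 57,
       59, 61, 63, 65, 67, 69]))
```

Same view after release: the cap went from 46 back to 52, so it made the full 6 mm travel and sprang back. Now I rise and travel high, between the boxes and the slats.

```bash
python3 -m inch '[[0,0,0,0,0,-5,1],[0,0,0,0,0,-5,1],[0,0,0,0,0,-5,1],[0,0,0,0,0,0,1],[0,0,0,-0.41,5.17,0,1],[0,0,0,-0.41,5.17,0,1],[0,0,0,-0.41,5.17,0,1],[0,0,0,-0.41,5.17,0,1],[0,0,0,-0.41,5.17,0,1],[0,0,0,-0.41,5.17,0,1],[0,0,0,-1.1,4.88,0,1],[0,0,0,-1.1,4.88,0,1],[0,0,0,-1.1,4.88,0,1],[0,0,0,-1.1,4.88,0,1],[0,0,0,-1.1,4.88,0,1],[0,0,0,0,0,0,1]]'
python3 - <<'E'
from m import *; from g import go
p=env.read_camera('wrist'); W=cloud(p)
P,_=blob(W,p['img'],(641,-258),112,60,85); c,s,a=rect(P); print('top',c,s,a,np.median(P[:,2]))
q,_=blob(W,p['img'],(639,-238),60,-5,50); print('inside',rect(q),np.median(q[:,2]))
P,_=blob(W,p['img'],(424,-216),85,4,25); print('slat',len(P),rect(P) if len(P) else '')
cv2.imwrite('pics/w3.png',p['img'][:,:,::-1])
go((639.4,-237.6,210))
E
```

```text
t: 8.62
eef_pos: [530.2, -152.4, 226.7]
tcp_rot: [-3.141, 0.002, 0.218]
ft_force: [1.0, 0.2, -0.4]
opening: 0.008
grip_force: 0.0
top [ 639.1 -259.9] [147.1 144.1] -83.7 70.45127187636615
inside (array([ 638.2, -231.5]), array([119.6, 106.9]), 6.0) 8.579769340210333
slat 1588 (array([ 424.5, -217.6]), array([149.9,  32.1]), -80.0)
t 8.675 tool shift cm [ 8.78 10.86  1.65]
```

View pics/w3.png

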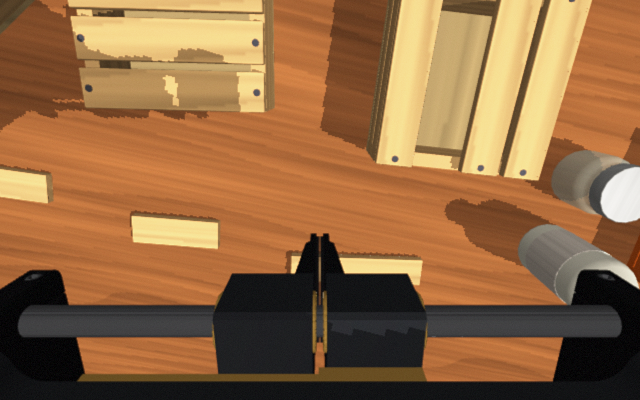

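The wrist view shows the open-topped box at (480,80) with its opening at (455,80), and slat_mid partly behind the gripper at (355,265), 150 x 32 mm. Gap centre is about (639,-239.5). I move over it and come down to about 15 mm above.

```bash
python3 -m inch '[[0,0,0,2.91,3.62,0,1],[0,0,0,2.91,3.62,0,1],[0,0,0,2.91,3.62,0,1],[0,0,0,0,0,0,1],[0,0,0,0,0,4,1],[0,0,0,0,0,4,1],[0,0,0,0,0,3,1],[0,0,0,0,0,1,1],[0,0,0,0,0,0,1]]'
python3 - <<'E'
from m import *; from g import go
go((639,-239.5,104))
p=env.read_camera('wrist'); cv2.imwrite('pics/w4.png',p['img'][:,:,::-1])
W=cloud(p); P,_=blob(W,p['img'],(641,-258),112,60,85); print(rect(P))
E
```

```text
t: 9.8
eef_pos: [639.7, -235.6, 108.4]
tcp_rot: [-3.141, 0.001, 0.223]
ft_force: [-0.3, -0.1, 0.3]
opening: 0.005
grip_force: 0.0
t 9.8 tool shift cm [-0.15  0.37  0.44]
(array([ 642.1, -259.5]), array([150.3, 146.6]), 6.3)
```

View pics/w4.png

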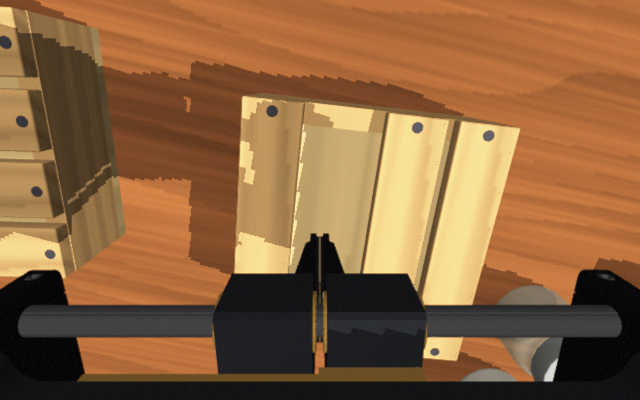

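The fingertips at (320,240) are over the opening. From here the box top measures 150 x 147 mm at (642,-259.5), so the gap centre is (640,-240.6). I'll make a small correction and hold.

```bash
python3 -m inch '[[0,0,0,-0.05,0.45,0.5,1],[0,0,0,0,0,0,1],[0,0,0,0,0,0,1],[0,0,0,0,0,0,1],[0,0,0,0,0,0,1],[0,0,0,0,0,0,1],[0,0,0,0,0,0,1],[0,0,0,0,0,0,1],[0,0,0,0,0,0,1],[0,0,0,0,0,0,1],[0,0,0,0,0,0,1],[0,0,0,0,0,0,1],[0,0,0,0,0,0,1],[0,0,0,0,0,0,1],[0,0,0,0,0,0,1],[0,0,0,0,0,0,1],[0,0,0,0,0,0,1],[0,0,0,0,0,0,1],[0,0,0,0,0,0,1],[0,0,0,0,0,0,1]]';python3 -m inch '[[0,0,0,0,0,0,1],[0,0,0,0,0,0,1],[0,0,0,0,0,0,1],[0,0,0,0,0,0,1]]'
```

```text
t: 12.35
eef_pos: [640.3, -241.0, 103.4]
tcp_rot: [3.141, -0.0, 0.222]
ft_force: [0.2, 0.7, 0.4]
opening: 0.003
grip_force: 0.0
t: 12.85
eef_pos: [640.3, -241.0, 103.4]
tcp_rot: [3.142, 0.0, 0.222]
ft_force: [-0.2, -0.2, 0.5]
opening: 0.002
grip_force: 0.0
```

```bash
python3 -m inch '[[0,0,0,0,0,-5,1],[0,0,0,0,0,-5,1],[0,0,0,-5.13,-1.77,0,1],[0,0,0,-5.13,-1.77,0,1],[0,0,0,-5.13,-1.77,0,1],[0,0,0,-5.13,-1.77,0,1],[0,0,0,0,0,0,1],[0,0,0,0,0,4,1],[0,0,0,0,0,4,1],[0,0,0,0,0,4,1],[0,0,0,0,0,2,1],[0,0,0,0,0,0,1]]'
python3 - <<'E'
from m import *; from g import go
go((424.5,-217.3,44))
p=env.read_camera('wrist'); cv2.imwrite('pics/w5.png',p['img'][:,:,::-1])
W=cloud(p); P,_=blob(W,p['img'],(424,-216),85,4,20); print(rect(P))
E
```

```text
t: 14.35
eef_pos: [424.9, -217.0, 62.3]
tcp_rot: [-3.14, 0.001, 0.222]
ft_force: [-0.2, 0.4, -0.1]
opening: 0.001
grip_force: 0.0
t 14.35 tool shift cm [-0.04  0.03  1.83]
(array([ 423.6, -218. ]), array([150.1,  32.7]), -79.8)
```

View pics/w5.png

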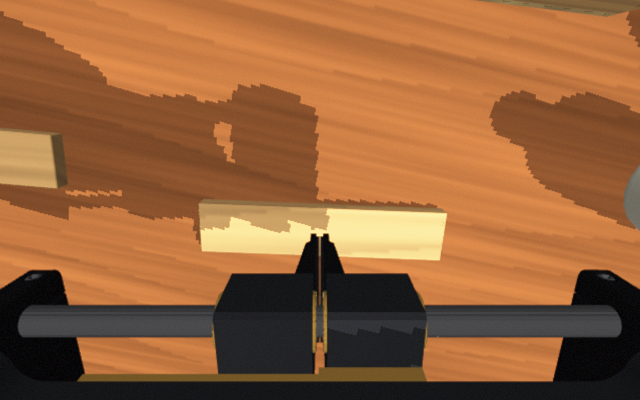

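The fingertips at (320,240) are over the middle of the 150 mm slat, which runs from (200,225) to (445,235). I go down to 15 mm above it and hold.

```bash
python3 -m inch '[[0,0,0,-0.1,0.05,0.8,1],[0,0,0,0,0,1,1],[0,0,0,0,0,0,1],[0,0,0,0,0,0,1],[0,0,0,0,0,0,1],[0,0,0,0,0,0,1],[0,0,0,0,0,0,1],[0,0,0,0,0,0,1],[0,0,0,0,0,0,1],[0,0,0,0,0,0,1],[0,0,0,0,0,0,1],[0,0,0,0,0,0,1],[0,0,0,0,0,0,1],[0,0,0,0,0,0,1],[0,0,0,0,0,0,1],[0,0,0,0,0,0,1],[0,0,0,0,0,0,1],[0,0,0,0,0,0,1],[0,0,0,0,0,0,1],[0,0,0,0,0,0,1]]' && python3 -c "
from cell import env; print(env.job_done())"
```

```text
t: 16.9
eef_pos: [423.7, -217.8, 45.4]
tcp_rot: [3.141, -0.0, 0.222]
ft_force: [-0.2, 0.1, 0.3]
opening: 0.002
grip_force: 0.0
the job is handed in; nothing more can be done
None
```

The job is handed in at 16.9 s: I pressed the call button its full 6 mm and let it go, pointed at the gap from about 15 mm above for about 2.8 s, and finished pointing from about 16 mm above the middle of the 150 mm slat; I felt no contact except at the button, where the wrist force peaked near 41 N in the last reading, under the 120 N wrist limit.

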